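# Put the second door wedge away head to tail

## Task

The larder's two door wedges are kept in their small wooden tray as one block: one lies there already on its flat sole, the other was left standing in the dark plastic caddy. Lift it out and set it down on the free worktop, let go and take it again another way so that it can be turned over, then lay it in the tray on top of its mate, slope on slope and head to tail, so that the pair fills the tray squarely with a level top. Leave the lower wedge flat in its place, do not push the other things on the worktop about, and let go.

Things in the scene. Friction and masses are not known exactly. Their poses are not given: they have to be found in the camera images.
- loose_wedge: the wedge to put away: pale wood, 0.1 to 0.2 kg, 150 mm long, 42 mm thick between its parallel sides, 50 mm high at the blunt head, 14 mm at the tail. Origin: middle of the flat sole. x: along the sole, head (-75 mm) to tail (+75 mm); y: across the thickness; z: from the sole to the slope (32 mm at the origin). It starts upright in the caddy on its head end, x up
- loose_wedge_tail (a point): middle of the loose wedge's tail end face, 75 mm from its origin along x and 7 mm along z; at the start it is the top of the wedge, about 59 mm above the caddy's rim. Same axes as the wedge. The wedge can stand by itself on its head end and lie on its slope; the sole has a thin dark rubber inlay
- tray_wedge: an identical loose wedge with the same origin and axes, lying in the tray on its sole, z up, x along the tray's x. Put away, the other wedge has z straight down, its x opposite to this one's x, and its origin 64 mm straight above this one's origin
- tray: wooden tray fixed to the worktop, 178 x 70 mm outside; origin at the centre of its underside (worktop height), x along its length, z up. Inner floor 162 x 54 mm, 8 mm above the worktop; end boards (8 mm thick) 48 mm high from the worktop, side lips (8 mm thick) only 20 mm. The worktop between tray and caddy is free; a wall cabinet overhangs the back and a tall larder stands to the right
- caddy: dark plastic sink caddy, open at the top, fixed to the worktop: 66 x 168 mm outside, 95 mm high; origin at the centre of its underside, y along its length, x across. Inside 54 x 156 mm, floor 3 mm above the worktop. The wedge stands in it with its thickness across the caddy
- mug: bystander: upturned pale blue mug, 90 x 102 x 92 mm high, origin at the centre of its underside, z up
- salt: bystander: salt shaker, 44 mm across, 90 mm high, origin at the centre of its underside, z up
- spice: bystander: spice jar with a green cap, 46 mm across, 106 mm high, origin at the centre of its underside, z up
- coffee: bystander: coffee jar with a green lid, 89 mm across, 137 mm high, origin at the centre of its underside, z up
- saucer: bystander: round terracotta saucer, 129 mm across, 21 mm high, origin at the centre of its underside, z up
- tape: bystander: roll of tape lying flat, 104 mm across, 25 mm high, origin at the centre of its underside, z up
Things that resemble listed ones, but are neither listed nor needed, are in the scene too. Leave any red look-alike of the caddy alone.

How it is judged:
On the way:
1. the wedge from the caddy has been set down on the worktop, outside the caddy and the tray, and let go (contact force between the fingers and loose_wedge below 0.2 N and horizontal distance between loose_wedge and caddy above 0.08 m and horizontal distance between loose_wedge and tray above 0.055 m and height (world z) of loose_wedge_tail below 0.165 m and linear speed of loose_wedge below 0.05 m/s), for 0.2 s.
At the end, for the whole second after the job is handed in: The caddy's wedge lies at rest sole up, level within 5 degrees, on the tray wedge: mid-tray within 11 mm lengthways and 12 mm sideways, along it within 8 degrees, sole 66 to 78 mm above the worktop. The tray wedge still lies flat on its sole, mid-tray within 11 mm and 10 mm (x of loose_wedge in the frame of tray between -0.011 and 0.011 m and y of loose_wedge in the frame of tray between -0.012 and 0.012 m and z of loose_wedge in the frame of tray between 0.066 and 0.078 m and angle between loose_wedge's own z axis and vertical above 3.05 rad and angle between the x axis of loose_wedge and the x axis of tray, either way round below 0.14 rad and x of tray_wedge in the frame of tray between -0.011 and 0.011 m and y of tray_wedge in the frame of tray between -0.01 and 0.01 m and z of tray_wedge in the frame of tray between 0.004 and 0.012 m and angle between tray_wedge's own z axis and vertical below 0.06 rad and linear speed of loose_wedge below 0.02 m/s and angular speed of loose_wedge below 0.2 rad/s); the robot touches nothing.
It fails at once if a bystander (mug, salt shaker, spice jar, coffee jar, saucer, roll of tape) is pushed more than 30 mm from its place (distance of any of mug, salt, spice, coffee, saucer, tape from where it was at the start of the episode above 0.03 m).
It also fails if it takes over 62 s, if anything falls off the work surface, if the arm or the gripper's body presses on something with over 40 N, if the wrist force passes 120 N, or if a joint passes its speed limit or range.

## Robot

A 6-joint arm with a two-finger parallel gripper is mounted at the origin on a cart in front of the work surface, level with it; the furniture and walls round the work are solid. World frame = base frame: x ahead of the robot, y to its left, z up, the work surface at z = 0. Lengths are in m, angles in rad, forces in N, time in s.
With the tool pointing down it reaches from about 0.375 to 0.975 m from the base axis. Payload 3.8 kg.
Tool frame: the origin (TCP) lies midway between the tips of the shut fingers; the grasp point (between the pads) lies 19 mm behind it; x points along the fingers, y is the direction in which the jaws open and shut, and the axes are right-handed (so a half turn about x gives the same grasp; the last joint's range is limited). The gripper opens to 88 mm and grips with 3 to 60 N. Pads are 18 mm wide; open, the fingers measure 123 mm over their backs; the gripper's body (75 mm by 187 mm) begins 45 mm behind the grasp point.
Start: joints at [1.091, 0.264, 1.604, -0, 1.274, -0.037], TCP at [0.289, 0.61, 0.239] pointing down, gripper open.
Joint ranges: [-2.63, 2.63], [-0.94, 2.18], [0.31, 2.57], [-1.31, 4.45], [0, 2.66], [-2.55, 2.55]. Speed limits (rad/s): [2.57, 2.57, 3.14, 3.14, 3.14, 3.14].

## Interface

Orientations are given as a rotation vector (axis times angle).
In Python, from cell import manip, inverse_kinematics, cams, order gives the robot as it stands. Calls block until the motion is done:
- manip.move_pose(position, orientation): joint-space move of the TCP to a pose.
- manip.move_linear(position, rate=0.15, rot=None): straight line of the TCP; rot=None keeps the orientation; rate is the mean speed in m/s.
- manip.set_joints(angles): joint-space move.
- manip.set_gripper(opening, force=None): finger opening in m; force is the grip in N (None keeps the last); returns when the fingers have stopped.
- manip.dwell(seconds).
- inverse_kinematics(position, orientation): joint angles nearest the present ones, or None.
- manip.state(): the state.
- cams.capture(name): name is "scene" or "top" or "wrist"; returns a dict with "image" (384x512x3 uint8, blue, green, red), "z_map" (384x512 float32, m along the optical axis (not along the pixel's ray), 0 where there is no reading), "intrinsics" (3x3 intrinsics, pixels), "position" and "orientation" of the camera in the world; the wrist camera has in their place "T_tool_cam" (4x4, takes a point from camera to tool coordinates, whose origin is the TCP and whose axes are the tool frame's). Camera axes: x right, y down, z forward; pixel columns grow to the right and rows downward; lengths in m; the calibration is good to about 2 mm. A picture is of the moment at which its call begins: read the wrist's pose just before it.
A pose or a line that the arm cannot do raises manip.IKError and nothing moves.
- order.close_job(): hands the job in, once; it reports no verdict.
The state is a dict: "clock": time; "joint_pos": joint angles; "joint_velocities": joint speeds; "tau": joint torques, N m; "tool_pos": TCP position; "tcp_rot": TCP orientation; "contact_force": force on the tool from outside, world axes, zero at the start; "moment": the same for the moment, N m; "gripper_width": finger opening in m.
Only numpy, scipy, OpenCV 4.12 (cv2) and the standard library are available. Lean on these libraries where they do the work, as an engineer would, in place of code of your own. Each camera call takes 0.05 s, during which the arm holds its last target.

## Working session

There is one attempt and no reset: what is moved stays moved. The work goes in short steps, each a Python script; the robot and the scene stay as the last script left them, time stands still between calls to the robot, and variables do not carry over. Pictures are saved under pics/ and viewed, and the job is handed in when it is done.

```bash
ls; mkdir -p pics; python3 - <<'E'
from cell import manip,cams
import cv2,numpy as np,pickle
for n in ["scene","top","wrist"]:
    c=cams.capture(n); cv2.imwrite(f"pics/{n}0.png",c["image"]); pickle.dump(c,open(f"{n}0.pkl","wb"))
    print(n,c.get("position"),c.get("orientation"),c["intrinsics"].tolist())
s=manip.state(); print(s["clock"],s["tool_pos"],s["tcp_rot"],c["T_tool_cam"])
E
```

```text
pics
scene [-0.3018801   0.75970982  0.5301528 ] [-1.14587605  1.89540978 -1.23864725] [[350.1824122662779, 0.0, 251.2802069010212], [0.0, 350.1824122662779, 187.01920832412839], [0.0, 0.0, 1.0]]
top [0.34470653 0.3523925  1.29911554] [-2.17857508  2.1298094  -0.16808601] [[453.92167009934445, 0.0, 253.7380749743141], [0.0, 453.92167009934445, 194.22549814150162], [0.0, 0.0, 1.0]]
wrist None None [[320.23363795816783, 0.0, 256.6735955875672], [0.0, 320.23363795816783, 192.6412599922463], [0.0, 0.0, 1.0]]
0.15 [0.28897573 0.60941343 0.23767708] [ 0.34596486  1.54318876 -0.34863105] [[-4.84105357e-04 -3.03477120e-01  9.52838603e-01 -1.44639640e-01]
 [ 9.99999138e-01  1.01578841e-03  8.31592546e-04  2.95503837e-04]
 [-1.22025172e-03  9.52838185e-01  3.03476367e-01 -7.96467194e-02]
 [ 0.00000000e+00  0.00000000e+00  0.00000000e+00  1.00000000e+00]]
```

View pics/scene0.png

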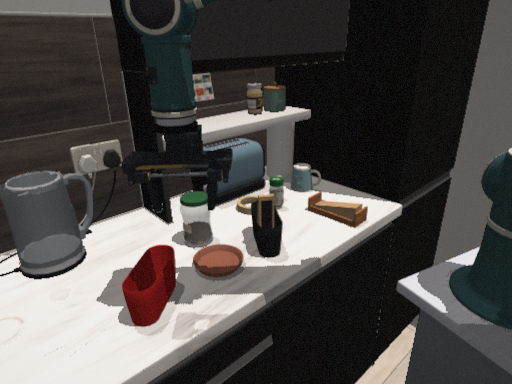

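View pics/top0.png

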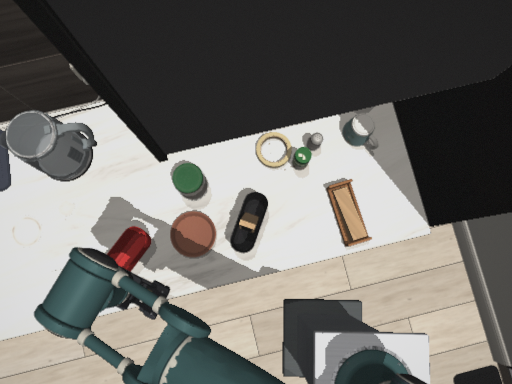

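View pics/wrist0.png

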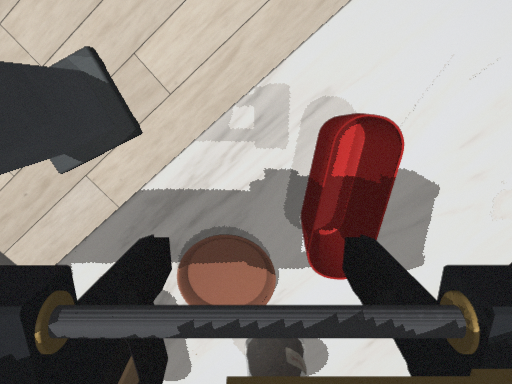

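The dark caddy holding the wedge is at top px (249,222). The red look-alike is at (128,248) and should be left alone. The tray is at (348,212). I'll enlarge the caddy and tray to confirm, and measure both.

```bash
cat > h.py <<'E'
import numpy as np,cv2,pickle
from scipy.spatial.transform import Rotation as R
def cloud(c,T=None):
    K=c["intrinsics"]; z=c["z_map"]; v,u=np.mgrid[:z.shape[0],:z.shape[1]]
    p=np.stack([(u-K[0,2])/K[0,0]*z,(v-K[1,2])/K[1,1]*z,z],-1)
    if T is None: Rm=R.from_rotvec(c["orientation"]).as_matrix(); t=c["position"]
    else: Rm=T[:3,:3]; t=T[:3,3]
    w=p@Rm.T+t; w[z<=0]=np.nan
    return w
def wristT(s,c):
    T=np.eye(4);T[:3,:3]=R.from_rotvec(s["tcp_rot"]).as_matrix();T[:3,3]=s["tool_pos"]
    return T@c["T_tool_cam"]
E
python3 - <<'E'
from h import *
c=pickle.load(open("top0.pkl","rb")); w=cloud(c); im=c["image"]
a=cv2.resize(im[170:265,215:385],None,fx=4.5,fy=4.5,interpolation=cv2.INTER_CUBIC); cv2.imwrite("pics/crop0.png",a)
def at(u,v): print((u,v),w[v,u].round(3))
for u,v in [(250,220),(255,210),(244,224),(256,215),(348,212),(335,183),(362,242),(363,130),(316,140),(302,157),(189,180),(193,233),(272,150),(420,230),(200,260),(330,260)]: at(u,v)
s=pickle.load(open("scene0.pkl","rb")); cv2.imwrite("pics/crops0.png",cv2.resize(s["image"][165:265,225:385],None,fx=5,fy=5,interpolation=cv2.INTER_CUBIC))
# height histograms: caddy rim region
g=w[190:255,225:272].reshape(-1,3); 
for lo,hi in [(.085,.105),(.12,.2)]:
    q=g[(g[:,2]>lo)&(g[:,2]<hi)]
    if len(q)>5: print(lo,len(q),cv2.minAreaRect(q[:,:2].astype(np.float32)),np.median(q[:,2]))
g=w[170:255,315:380].reshape(-1,3)
for lo,hi in [(.043,.055),(.012,.1)]:
    q=g[(g[:,2]>lo)&(g[:,2]<hi)]
    print(lo,len(q),cv2.minAreaRect(q[:,:2].astype(np.float32)),np.median(q[:,2]))
E
```

```text
(250, 220) [0.445 0.346 0.117]
(255, 210) [0.484 0.332 0.006]
(244, 224) [0.432 0.361 0.154]
(256, 215) [0.47  0.328 0.001]
(348, 212) [0.481 0.071 0.036]
(335, 183) [0.569 0.101 0.001]
(362, 242) [0.398 0.036 0.047]
(363, 130) [0.703 0.04  0.092]
(316, 140) [0.672 0.17  0.089]
(302, 157) [0.62  0.209 0.101]
(189, 180) [0.543 0.506 0.141]
(193, 233) [0.414 0.506 0.009]
(272, 150) [ 0.663  0.285 -0.003]
(420, 230) [ 0.438 -0.144 -0.001]
(200, 260) [0.339 0.484 0.   ]
(330, 260) [ 0.348 -0.052 -0.919]
0.085 174 ((0.4423721730709076, 0.3493925631046295), (0.06597235053777695, 0.1670181006193161), 71.6490478515625) 0.0929711570271099
0.12 136 ((0.4346444606781006, 0.35284680128097534), (0.041722964495420456, 0.022374331951141357), 72.38060760498047) 0.15074010741043176
0.043 410 ((0.47995948791503906, 0.06930314004421234), (0.17760109901428223, 0.06580807268619537), 17.8791446685791) 0.04798085688448994
0.012 1404 ((0.48013657331466675, 0.06905145943164825), (0.1777142435312271, 0.07151463627815247), 18.74884796142578) 0.03384252816145983
```

View pics/crop0.png

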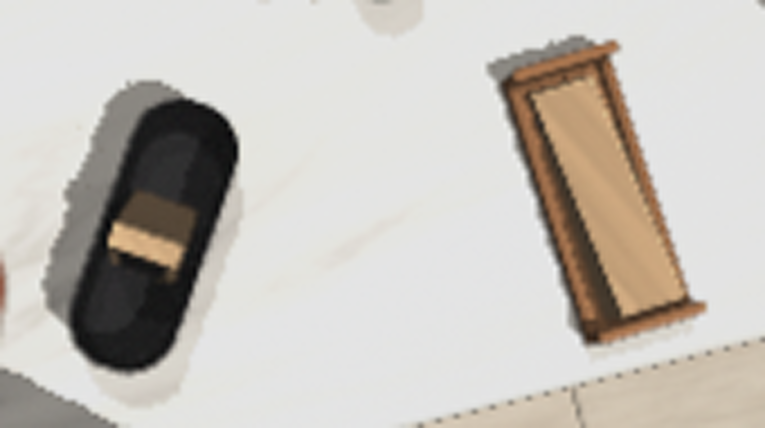

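View pics/crops0.png

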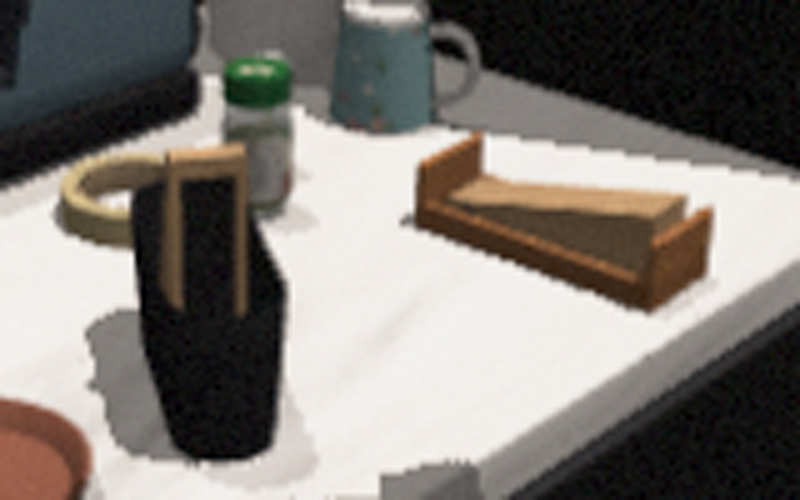

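The enlarged crops confirm it. The dark caddy (crop px ~155,235) holds the pale wedge tail-up, with the framed dark sole facing the robot (-x). The tray wedge's head is at the near end. Next I'll check reachability for the whole sequence, without moving.

```bash
cat >> h.py <<'E'
def rot(x,y):
    x=np.array(x,float);y=np.array(y,float);return R.from_matrix(np.stack([x,y,np.cross(x,y)],1)).as_rotvec()
def yv(d): d=np.radians(d); return np.array([np.cos(d),np.sin(d),0])
Z=np.array([0,0,1.])
def pose(pitch,head,flip=1):
    # tool x = heading (deg) pitched down by 'pitch' deg; jaw horizontal; flip=+1: jaw = right-hand side => tool z = down when horizontal
    p=np.radians(pitch); x=np.cos(p)*yv(head)-np.sin(p)*Z
    return x, rot(x, flip*yv(head-90))
E
python3 - <<'E'
from h import *
from cell import manip,inverse_kinematics as ik
s=manip.state(); M=R.from_rotvec(s["tcp_rot"]).as_matrix(); print(M.round(2), s["joint_pos"])
x,r=pose(0,0); print("horizontal z:",R.from_rotvec(r).as_matrix()[:,2])
g1=np.array([.435,.353,.13])
for f in (1,-1):
    for h in (-18.4,161.6):
        x,r=pose(90,h,f); q=ik(g1+.019*x,r); print("pick",h,f,None if q is None else np.round(q,2))
P=np.array([.47,.20,0])
for h in range(-60,91,15):
    for f in (1,-1):
        x,r=pose(90,h,f); q=ik(P+[0,0,.13]+.019*x,r)
        x,r=pose(0,h,f); q2=ik(P+[0,0,.07]+.019*x,r)
        q3=ik(P+[0,0,.07]-.1*x,r)
        print(h,f,*[None if a is None else np.round(a,2) for a in (q,q2,q3)])
T=np.array([.48,.069,.06])
for f in (1,-1):
    x,r=pose(90,198.3,f); q=ik(T+.019*x,r);print("place",f,None if q is None else np.round(q,2))
E
```

```text
[[-0.    0.43  0.9 ]
 [-0.    0.9  -0.43]
 [-1.   -0.   -0.  ]] [ 1.09109127e+00  2.64590875e-01  1.60504119e+00 -1.34260250e-05
  1.27370095e+00 -3.68780647e-02]
horizontal z: [ 1.87469973e-33 -1.22464680e-16 -1.00000000e+00]
pick -18.4 1 [ 0.64  0.16  1.98 -0.    1.    2.53]
pick 161.6 1 [ 0.64  0.16  1.98  0.    1.   -0.61]
pick -18.4 -1 [ 0.64  0.16  1.98 -0.    1.   -0.61]
pick 161.6 -1 [0.64 0.16 1.98 0.   1.   2.53]
-60 1 None [ 0.95  0.82  1.97 -1.17  1.72 -1.9 ] [ 1.13  0.87  1.83 -1.02  1.82 -1.94]
-60 -1 [ 0.35  0.07  2.08  0.    0.99 -0.17] [ 0.95  0.82  1.97 -1.17  1.72  1.25] [ 1.13  0.87  1.83 -1.02  1.82  1.2 ]
-45 1 None None [ 1.22  0.8   2.04 -1.15  1.7  -1.85]
-45 -1 [ 0.35  0.07  2.08 -0.    0.99 -0.43] None [ 1.22  0.8   2.04 -1.15  1.7   1.29]
-30 1 [0.35 0.07 2.08 0.   0.99 2.45] None None
-30 -1 [ 0.35  0.07  2.08 -0.    0.99 -0.69] None None
-15 1 [ 0.35  0.07  2.08 -0.    0.99  2.19] [ 0.98  0.72  2.44  4.38  1.58 -1.55] None
-15 -1 [ 0.35  0.07  2.08 -0.    0.99 -0.96] [0.98 0.72 2.44 4.38 1.58 1.59] None
0 1 [ 0.35  0.07  2.08 -0.    0.99  1.92] [ 0.83  0
[... 499 characters left out ...]
.58 -1.6 ] [-0.71  0.72  2.47  1.39  1.56 -1.62]
60 -1 [ 0.35  0.07  2.08 -0.    0.99 -2.26] [-0.33  0.72  2.45  1.77  1.58  1.54] [-0.71  0.72  2.47  1.39  1.56  1.52]
75 1 [ 0.35  0.07  2.08 -0.    0.99  0.62] [-0.34  0.73  2.3   1.49  1.58 -1.46] [-0.62  0.74  2.27  1.21  1.62 -1.44]
75 -1 [ 0.35  0.07  2.08 -0.    0.99 -2.53] [-0.34  0.73  2.3   1.49  1.58  1.68] [-0.62  0.74  2.27  1.21  1.62  1.7 ]
90 1 [ 0.35  0.07  2.08 -0.    0.99  0.35] [-0.3   0.77  2.14  1.27  1.64 -1.35] [-0.52  0.79  2.06  1.07  1.72 -1.31]
90 -1 None [-0.3   0.77  2.14  1.27  1.64  1.79] [-0.52  0.79  2.06  1.07  1.72  1.83]
place 1 [ 0.09  0.12  2.18 -0.    0.84 -1.8 ]
place -1 [0.09 0.12 2.18 0.   0.84 1.34]
```

```bash
python3 - <<'E'
from h import *
from cell import manip,inverse_kinematics as ik
T=np.array([.48,.069,.06])
for p in (0,10,15,20,25,30):
    for f in (1,-1):
        x,r=pose(90+p,198.3,f); q=ik(T+.019*x,r); qa=ik(T+[0,0,.1]+.019*x,r)
        ok=[]
        for X in (.40,.45,.5,.54,.58):
            for Y in (.16,.19,.22):
                for h in range(-30,61,10):
                    x,r=pose(p,h,f); g=P=np.array([X,Y,.075])
                    c=[ik(g+.019*x,r),ik(g-.07*x,r)]
                    if all(a is not None for a in c): ok.append((X,Y,h))
        print(p,f,"final",None if q is None else np.round(q,2),qa is not None,len(ok),ok[:60:3])
E
```

```text
0 1 final [ 0.09  0.12  2.18 -0.    0.84 -1.8 ] True 37 [(0.4, 0.16, 60), (0.45, 0.19, 60), (0.5, 0.16, 60), (0.5, 0.19, 60), (0.54, 0.16, -10), (0.54, 0.19, -10), (0.54, 0.22, -10), (0.54, 0.22, 60), (0.58, 0.16, 40), (0.58, 0.19, -10), (0.58, 0.19, 50), (0.58, 0.22, 0), (0.58, 0.22, 60)]
0 -1 final [0.09 0.12 2.18 0.   0.84 1.34] True 37 [(0.4, 0.16, 60), (0.45, 0.19, 60), (0.5, 0.16, 60), (0.5, 0.19, 60), (0.54, 0.16, -10), (0.54, 0.19, -10), (0.54, 0.22, -10), (0.54, 0.22, 60), (0.58, 0.16, 40), (0.58, 0.19, -10), (0.58, 0.19, 50), (0.58, 0.22, 0), (0.58, 0.22, 60)]
10 1 final [ 0.06  0.03  2.29  0.07  0.65 -1.88] True 23 [(0.45, 0.16, 60), (0.5, 0.19, 60), (0.54, 0.16, 60), (0.54, 0.19, 60), (0.54, 0.22, 60), (0.58, 0.16, 50), (0.58, 0.19, 50), (0.58, 0.22, 50)]
10 -1 final [0.06 0.03 2.29 0.07 0.65 1.26] True 23 [(0.45, 0.16, 60), (0.5, 0.19, 60), (0.54, 0.16, 60), (0.54, 0.19, 60), (0.54, 0.22, 60), (0.58, 0.16, 50), (0.58, 0.19, 50), (0.58, 0.22, 50)]
15 1 final [ 0.04 -0.01  2.35  0.13  0.56 -1.95] True 18 [(0.45, 0.16, 60), (0.5, 0.22, 60), (0.54, 0.19, 50), (0.54, 0.22, 60
[... 155 characters left out ...]
.54, 0.22, 60), (0.58, 0.19, -10), (0.58, 0.22, -10)]
20 1 final [ 0.03 -0.04  2.4   0.22  0.46 -2.05] True 18 [(0.45, 0.16, 60), (0.5, 0.22, 60), (0.54, 0.19, 50), (0.54, 0.22, 60), (0.58, 0.19, -10), (0.58, 0.22, -10)]
20 -1 final [ 0.03 -0.04  2.4   0.22  0.46  1.09] True 18 [(0.45, 0.16, 60), (0.5, 0.22, 60), (0.54, 0.19, 50), (0.54, 0.22, 60), (0.58, 0.19, -10), (0.58, 0.22, -10)]
25 1 final [ 0.   -0.07  2.46  0.37  0.37 -2.21] True 20 [(0.45, 0.16, 60), (0.5, 0.22, 60), (0.54, 0.19, -10), (0.54, 0.22, 50), (0.58, 0.16, 50), (0.58, 0.19, 50), (0.58, 0.22, 50)]Traceback (most recent call last):
  File "<stdin>", line 12, in <module>
ValueError: time passes only in moves, steps and waits
```

Plan:
1. Pick tool-down, jaws across the thickness.
2. Stand the wedge at about (.50,.205), sole facing yaw 60°.
3. Regrasp from the sole side with the tool pitched 25° below horizontal.
4. Rotate 90° so the sole is up, and place with the tool tilted 25°.

Next I refine the measurements and check IK at the key poses.

```bash
python3 - <<'E'
from h import *
from cell import manip,inverse_kinematics as ik
c=pickle.load(open("top0.pkl","rb")); w=cloud(c)
g=w[190:255,225:272].reshape(-1,3)
a=yv(-18.4); b=yv(71.6); C=np.array([.4424,.3494,0])
q=g[(g[:,2]>.145)&(g[:,2]<.17)]; print(len(q),np.median(q,0)); d=q-C
print("along",(d@a).min(),(d@a).max(),"across",(d@b).min(),(d@b).max(), "z",np.percentile(q[:,2],[5,50,95]))
s=pickle.load(open("scene0.pkl","rb")); ws=cloud(s)
gs=ws[185:235,250:285].reshape(-1,3); gs=gs[(gs[:,2]>.1)&(gs[:,2]<.17)]; d=gs-C; m=(abs(d@a)<.1)&(abs(d@b)<.06); d=d[m]
print("scene",len(d),np.percentile(d@a,[2,20,50,98]),np.percentile(d@b,[2,50,98]),d[:,2].max())
# tray wedge: top cloud in tray frame
T=np.array([.480,.069,0]); u=yv(18.4); v=yv(108.4)
g=w[170:255,315:380].reshape(-1,3)-T; X=g@u;Y=g@v;z=g[:,2]
for x0 in (-.06,-.03,0,.03,.06):
    m=(abs(X-x0)<.012)&(abs(Y)<.05)&(z>.005)
    exp=.026-.24*X+.014 
    mm=m&(abs(z-(8+32)/1000+.24*X)<.006)
    print(x0,"wedge Y",np.percentile(Y[mm],[3,97]).round(4),"all Y",np.percentile(Y[m],[1,99]).round(4), np.median(z[mm]+.24*X[mm]))
P=np.array([.5,.205,.085]); 
for p in (20,25,30):
    x,r=pose(p,60,1)
    for k in (.019,-.03,-.08,-.11): q=ik(P+k*x,r); print(p,k,None if q is None else np.round(q,2))
    q=ik(P+[0,0,.12]+.019*x,r);print("lift",None if q is None else np.round(q,2))
    x,r=pose(90+p,198.4,1)
    for dz in (0,.06,.12): q=ik(T+[0,0,.06+dz]+.019*x,r);print("fin",dz,None if q is None else np.round(q,2))
E
```

```text
101 [0.43182424 0.35345105 0.15165783]
along -0.019148067865466745 -0.0031516510210068864 across -0.01943672649765906 0.02173619830607253 z [0.14796152 0.15165783 0.15649363]
scene 331 [-0.01950768 -0.01758253 -0.016398   -0.0054724 ] [-0.01920111  0.00278526  0.02276709] 0.1524640543930137
-0.06 wedge Y [-0.0209  0.0201] all Y [-0.0344  0.0352] 0.03850076133679175
-0.03 wedge Y [-0.02    0.0199] all Y [-0.0342  0.0348] 0.038838055504108286
0 wedge Y [-0.0193  0.0198] all Y [-0.0339  0.0352] 0.03924776166640628
0.03 wedge Y [-0.0196  0.0202] all Y [-0.0339  0.0352] 0.038732457268227764
0.06 wedge Y [-0.0318  0.03  ] all Y [-0.0352  0.0347] 0.038314568685269286
20 0.019 [-0.23  0.35  2.47  1.74  1.15 -1.23]
20 -0.03 [-0.36  0.28  2.5   1.6   1.19 -1.19]
20 -0.08 [-0.5   0.22  2.52  1.45  1.24 -1.15]
20 -0.11 [-0.59  0.19  2.53  1.37  1.28 -1.12]
lift [-0.23  0.01  2.47  1.58  1.12 -0.86]
fin 0 [ 0.03 -0.04  2.4   0.23  0.46 -2.05]
fin 0.06 [ 0.03 -0.16  2.36  0.17  0.61 -1.99]
fin 0.12 [ 0.03 -0.24  2.3   0.15  0.75 -1.96]
25 0.019 [-0.2   0.28  2.47  1.69  1.05 -1.14]
25 -0.03 [-0.32  0.2   2.5   1.55  1.09 -1.08]
25 -0.08 [-0.46  0.12  2.52  1.41  1.16 -1.02]
25 -0.11 [-0.54  0.08  2.52  1.32  1.21 -0.99]
lift [-0.2  -0.04  2.45  1.49  1.04 -0.75]
fin 0 [ 0.   -0.07  2.46  0.38  0.37 -2.21]
fin 0.06 [ 0.   -0.2   2.41  0.27  0.52 -2.09]
fin 0.12 [ 0.   -0.29  2.36  0.21  0.67 -2.03]
30 0.019 [-0.17  0.21  2.46  1.63  0.95 -1.03]
30 -0.03 [-0.28  0.12  2.49  1.48  1.01 -0.95]
30 -0.08 [-0.41  0.03  2.51  1.34  1.08 -0.88]
30 -0.11 [-0.49 -0.01  2.51  1.26  1.14 -0.85]
lift [-0.17 -0.08  2.43  1.39  0.97 -0.62]
fin 0 [-0.02 -0.1   2.51  0.64  0.28 -2.49]
fin 0.06 [-0.02 -0.23  2.47  0.41  0.44 -2.24]
fin 0.12 [-0.02 -0.33  2.41  0.31  0.58 -2.13]
```

```bash
python3 - <<'E'
from h import *
from cell import manip,cams
a=yv(-18.4); b=yv(71.6); G=np.array([.4424,.3494,.132])-.010*a+.0015*b
x,r=pose(90,-18.4,-1)
manip.move_pose(G+[0,0,.085],r)
s=manip.state(); c=cams.capture("wrist"); cv2.imwrite("pics/w1.png",c["image"])
w=cloud(c,wristT(s,c)); g=w.reshape(-1,3); d=g-[.4424,.3494,0]
m=(g[:,2]>.145)&(g[:,2]<.16)&(abs(d@a)<.06)&(abs(d@b)<.05); q=d[m]
print(s["clock"],s["tool_pos"],len(q),np.percentile(q@a,[2,98]),np.percentile(q@b,[2,98]),np.median(q[:,2]))
E
```

```text
1.2833 [0.43338707 0.35476496 0.2173417 ] 1284 [-0.01862403 -0.00445137] [-0.01786411  0.02203412] 0.15174915477302403
```

View pics/w1.png

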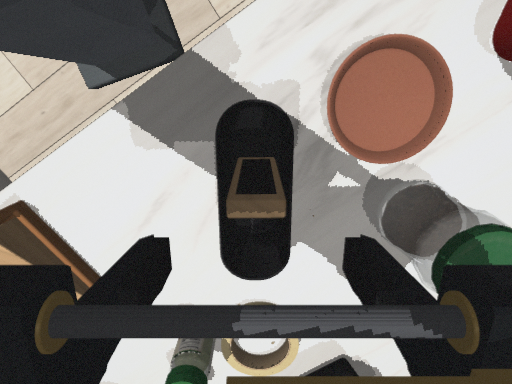

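The wrist view shows the dark caddy (px 255,190) and the wedge tail face (257,207), with the inlaid sole toward the robot. This agrees with the top camera to within 1 mm. Next I descend, grip and lift.

```bash
python3 - <<'E'
from h import *
from cell import manip,cams
a=yv(-18.4); b=yv(71.6); G=np.array([.4424,.3494,.132])-.010*a+.002*b
x,r=pose(90,-18.4,-1)
manip.move_linear(G+.019*x,rate=.12)
print(manip.state()["contact_force"])
manip.set_gripper(.03,force=25)
s=manip.state();print(s["clock"],s["gripper_width"],s["contact_force"],s["tool_pos"])
manip.move_linear(G+.019*x+[0,0,.14],rate=.12)
s=manip.state();print(s["clock"],s["gripper_width"],s["contact_force"],s["tool_pos"])
c=cams.capture("scene"); cv2.imwrite("pics/s2.png",c["image"])
E
```

```text
[-0.45634419 -0.42485166  0.07853396]
3.1083 0.04170364780077549 [ 0.30924934 -0.16662252  1.01498721] [0.43354404 0.35445776 0.11303709]
4.425 0.042006270378022736 [ 0.11740926 -0.178252   -1.38209215] [0.43301786 0.35403469 0.25180108]
```

View pics/s2.png

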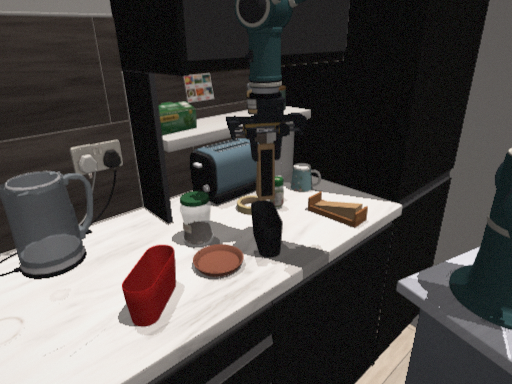

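The wedge is held upright above the caddy (px 265,170). Now I carry it over and stand it down.

```bash
python3 - <<'E'
from h import *
from cell import manip,cams
x,r=pose(90,60,-1)
P=np.array([.50,.205,.131])
manip.move_pose(P+.019*x+[0,0,.12],r)
s=manip.state();print(s["clock"],s["tool_pos"],s["contact_force"])
manip.move_linear(P+.019*x+[0,0,.012],rate=.12)
f0=manip.state()["contact_force"][2]
for dz in (.006,.003,.001,-.0005,-.002,-.0035):
    manip.move_linear(P+.019*x+[0,0,dz],rate=.03)
    s=manip.state(); print(dz,s["contact_force"].round(2))
    if s["contact_force"][2]-f0>2.5: break
c=cams.capture("scene"); cv2.imwrite("pics/s3.png",c["image"]); print(s["clock"],s["tool_pos"])
E
```

```text
5.95 [0.49989477 0.20520465 0.23190018] [-1.2171071   0.55848699 -1.43746794]
0.006 [-0.57 -1.17 -1.53]
0.003 [ 0.63  0.01 -3.  ]
0.001 [-0.99 -0.08 -2.08]
-0.0005 [-0.11  0.92 -1.66]
-0.002 [ 0.6   0.62 -1.86]
-0.0035 [-2.81 -0.46  5.76]
8.6 [0.50042619 0.20508017 0.1095773 ]
```

View pics/s3.png

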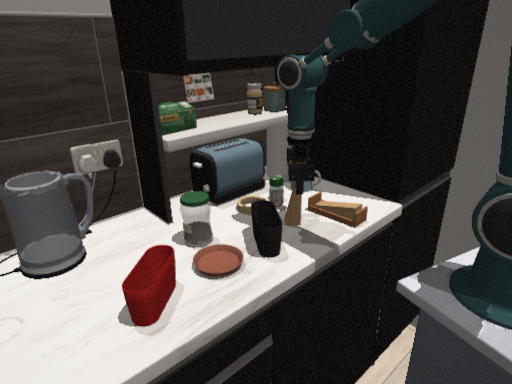

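```bash
python3 - <<'E'
from h import *
from cell import manip,cams
manip.set_gripper(.086)
manip.dwell(.3)
x,r=pose(90,60,-1); p=manip.state()["tool_pos"]
manip.move_linear([p[0],p[1],.24],rate=.15)
x,r=pose(25,60,1); g=np.array([.5,.205,.078])
manip.move_pose(g-.11*x+[0,0,.10],r)
s=manip.state(); print(s["clock"],s["tool_pos"],s["joint_pos"].round(2))
c=cams.capture("wrist"); cv2.imwrite("pics/w4.png",c["image"]); pickle.dump((s,c),open("w4.pkl","wb"))
c=cams.capture("top"); cv2.imwrite("pics/t4.png",c["image"]); pickle.dump(c,open("t4.pkl","wb"))
c=cams.capture("scene"); cv2.imwrite("pics/s4.png",c["image"]); pickle.dump(c,open("s4.pkl","wb"))
E
```

```text
12.15 [0.4502037  0.11875826 0.2244315 ] [-0.54 -0.16  2.48  1.23  1.29 -0.71]
```

View pics/w4.png

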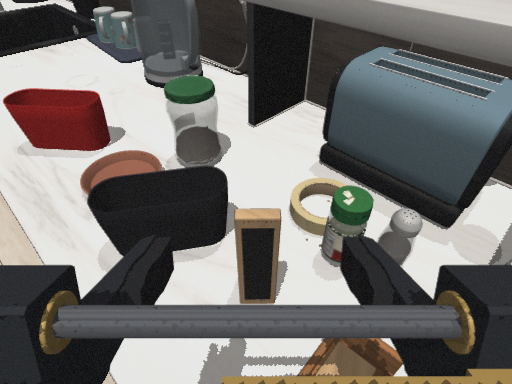

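View pics/t4.png

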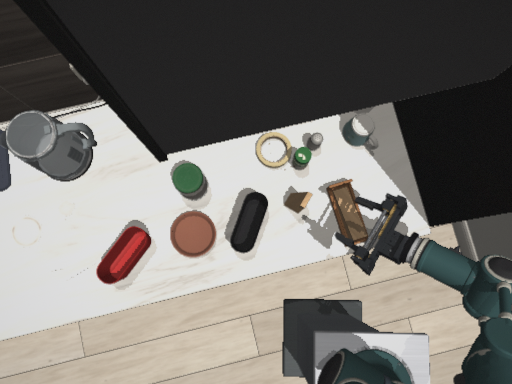

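View pics/s4.png

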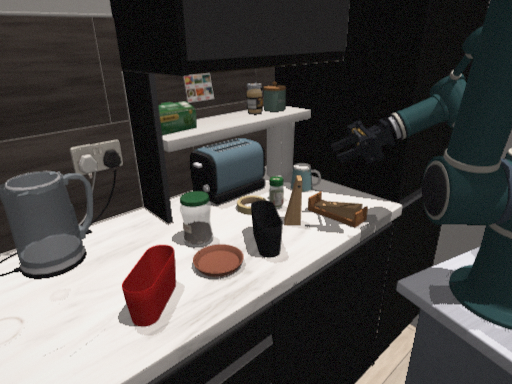

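The wedge stands on its head. In the wrist view its inlaid sole faces the gripper at px (258,258). Next I measure its pose from the wrist depth.

```bash
python3 - <<'E'
from h import *
s,c=pickle.load(open("w4.pkl","rb")); w=cloud(c,wristT(s,c))
q=w[205:305,230:285].reshape(-1,3); h=yv(60); n=yv(-30); d=q-[.5,.205,0]
m=(q[:,2]>.05)&(q[:,2]<.147)&(abs(d@h)<.03)&(abs(d@n)<.035); d=d[m]
D=d@h; N=d@n
A=np.c_[np.ones(len(D)),N,d[:,2]-.08]; co=np.linalg.lstsq(A,D,rcond=None)[0]
print(len(D),"sole plane along h:",co.round(4),"yaw err deg",np.degrees(np.arctan(co[1])),"lean",np.degrees(np.arctan(co[2])),"N",np.percentile(N,[1,99]), "res",np.std(D-A@co))
t=pickle.load(open("t4.pkl","rb")); g=cloud(t)[180:220,275:320].reshape(-1,3); d=g-[.5,.205,0]; m=(g[:,2]>.145)&(g[:,2]<.16)
print("top",m.sum(),np.percentile(d[m]@h,[2,98]),np.percentile(d[m]@n,[2,98]),cv2.minAreaRect(g[m][:,:2].astype(np.float32)))
E
```

```text
2580 sole plane along h: [-0.007   0.0078  0.0016] yaw err deg 0.4440918006590847 lean 0.09021308252931094 N [-0.02136264  0.01967789] res 0.0006315747016837879
top 86 [-0.00767001  0.00636582] [-0.02057798  0.01834544] ((0.498632550239563, 0.20502759516239166), (0.014775855466723442, 0.04176441580057144), 58.709144592285156)
```

```bash
python3 - <<'E'
from h import *
from cell import manip,cams
x,r=pose(25,60,1); g=np.array([.5,.205,.078])+yv(60)*.0048-yv(-30)*.001
manip.move_linear(g-.09*x,rate=.15)
manip.move_linear(g+.019*x,rate=.10)
s=manip.state();print(s["clock"],s["contact_force"].round(2),s["tool_pos"]-(g+.019*x))
manip.set_gripper(.03,force=30)
s=manip.state();print(s["clock"],s["gripper_width"],s["contact_force"].round(2))
manip.move_linear(g+.019*x+[0,0,.12],rate=.12)
s=manip.state();print(s["clock"],s["gripper_width"],s["contact_force"].round(2))
c=cams.capture("scene"); cv2.imwrite("pics/s5.png",c["image"])
E
```

```text
14.4333 [-0.09 -0.88  0.13] [ 5.98850974e-06 -2.27644858e-04  1.73188978e-04]
15.1667 0.042002085299926786 [-0.45 -0.98 -0.15]
16.3167 0.04205233178102948 [ 0.22 -0.19 -1.42]
```

View pics/s5.png

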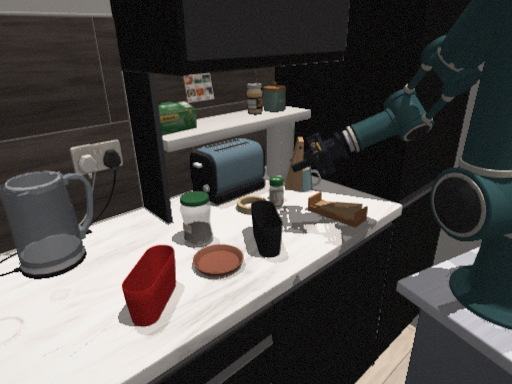

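```bash
python3 - <<'E'
from h import *
from cell import manip,cams
x,r=pose(115,198.4,1); g=np.array([.480,.069,.060])+.003*yv(198.4)
manip.move_pose(g+.019*x+[0,0,.13],r)
s=manip.state();print(s["clock"],s["gripper_width"],s["contact_force"].round(2),s["tool_pos"]-(g+.019*x))
for n in ("scene","top","wrist"):
    c=cams.capture(n); cv2.imwrite(f"pics/{n}6.png",c["image"]); pickle.dump((s,c),open(f"{n}6.pkl","wb"))
E
```

```text
17.55 0.0419133443638465 [ 0.35 -0.19 -2.29] [-0.00114805  0.00033803  0.12861905]
```

View pics/scene6.png

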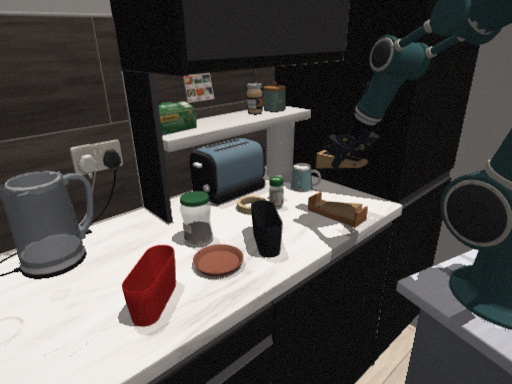

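View pics/wrist6.png

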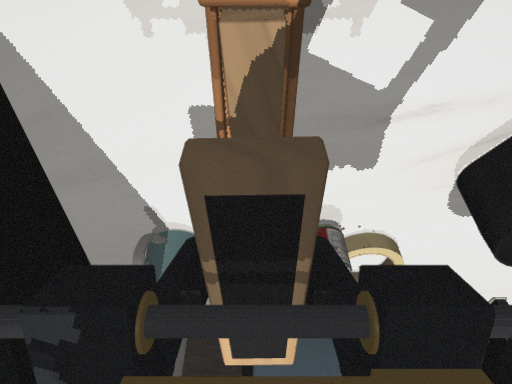

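View pics/top6.png

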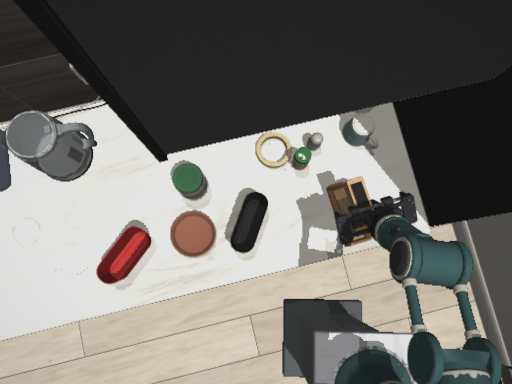

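The wedge is now sole up, with its tail toward the robot (wrist px 255,150), above the tray. Next I check its level, yaw and offset in the grip before lowering.

```bash
python3 - <<'E'
from h import *
s,c=pickle.load(open("wrist6.pkl","rb")); w=cloud(c,wristT(s,c)); u=yv(18.4);v=yv(108.4)
T=np.array([.48,.069,0])
q=w[165:345,185:325].reshape(-1,3); d=q-T; m=(abs(q[:,2]-.2)<.008)&(abs(d@v)<.03)&(abs(d@u)<.085); d=d[m]
A=np.c_[np.ones(len(d)),d@u,d@v]; co=np.linalg.lstsq(A,d[:,2],rcond=None)[0]
print(len(d),"sole z",co[0].round(4),"slopes deg",np.degrees(co[1:]).round(2),"U",np.percentile(d@u,[0.5,99.5]).round(4))
for lo,hi in ((-.07,-.055),(-.05,-.03),(-.03,-.01),(.03,.05),(.055,.072)):
    mm=((d@u)>lo)&((d@u)<hi)
    if mm.sum()>20: print(lo,mm.sum(),np.percentile((d@v)[mm],[1,99]).round(4))
# tray
q=w[:140,190:320].reshape(-1,3); d=q-T; X=d@u;Y=d@v;z=q[:,2]
for x0 in(-.06,-.045,-.03):
    m=(abs(X-x0)<.006)&(abs(Y)<.04); k=m&(z>.03)&(z<.065); l=m&(z>.015)&(z<.023)
    print(x0,"wedge Y",np.percentile(Y[k],[2,98]).round(4),"lips",np.percentile(Y[l],[1,99]).round(4),"z",np.median(z[k]+.24*X[k]).round(4))
m=(abs(z-.048)<.004)&(abs(Y)<.035)&(X<-.065); print("endboard X",np.percentile(X[m],[1,50,99]).round(4))
E
```

```text
18628 sole z 0.1996 slopes deg [-0.16 -0.35] U [-0.0754  0.042 ]
-0.07 4924 [-0.0193  0.0211]
-0.05 4197 [-0.0193  0.0215]
-0.03 3979 [-0.0261  0.0277]
0.03 553 [-0.0182  0.0225]
-0.06 wedge Y [-0.0207  0.0193] lips [-0.0343  0.035 ] z 0.0387
-0.045 wedge Y [-0.0205  0.0197] lips [-0.0344  0.0349] z 0.0387
-0.03 wedge Y [-0.0203  0.0198] lips [-0.0343  0.0349] z 0.0387
endboard X [-0.0841 -0.0817 -0.0746]
```

Level within 0.4° and centred within 2 mm. Now I lower it with contact watch.

```bash
python3 - <<'E'
from h import *
from cell import manip,cams
x,r=pose(115,198.4,1); g=np.array([.480,.069,.060])+.003*yv(198.4)-.001*yv(108.4)
p=g+.019*x
manip.move_linear(p+[0,0,.03],rate=.12,rot=r)
manip.move_linear(p+[0,0,.010],rate=.06)
manip.dwell(.2); f0=np.mean([manip.state()["contact_force"]],0); print(f0.round(2))
n=0
for dz in (.007,.005,.0035,.002,.0008,-.0004,-.0015,-.0025,-.0035):
    manip.move_linear(p+[0,0,dz],rate=.03); manip.dwell(.1)
    s=manip.state(); print(dz,s["contact_force"].round(2),(s["tool_pos"]-p).round(4))
    if s["contact_force"][2]-f0[2]>3: break
print(s["clock"])
c=cams.capture("scene"); cv2.imwrite("pics/s7.png",cv2.resize(c["image"][150:270,270:430],None,fx=5,fy=5))
E
```

```text
[ 0.12  0.36 -2.52]
0.007 [ 0.7  -0.77 -1.55] [-0.     0.     0.007]
0.005 [ 0.44  0.   -2.04] [-0.     -0.      0.0049]
0.0035 [-0.4  -0.43 -1.44] [-0.     -0.      0.0034]
0.002 [ 0.66  0.2  -2.18] [-0.    -0.     0.002]
0.0008 [-0.39  1.09 -2.54] [-0.      0.      0.0008]
-0.0004 [ 0.62  0.91 -1.05] [ 0.0006 -0.      0.    ]
-0.0015 [-0.24  0.8   5.57] [ 0.0015  0.     -0.0002]
21.8167
```

View pics/s7.png

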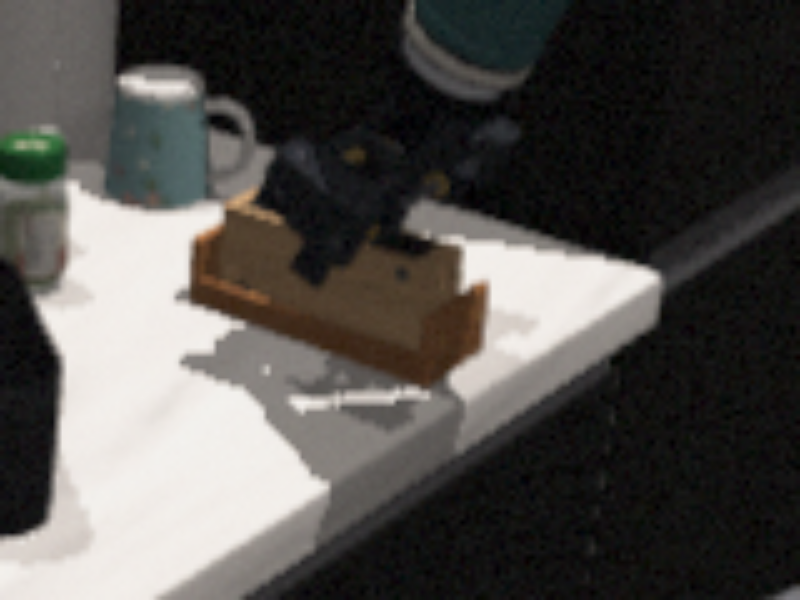

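It makes contact at the expected height, and the block fills the tray with a level top. Now I release, retreat and check.

```bash
python3 - <<'E'
from h import *
from cell import manip,cams
manip.set_gripper(.07); manip.dwell(.2)
x,r=pose(115,198.4,1); p=manip.state()["tool_pos"]
manip.move_linear(p-.10*x,rate=.12)
p2=manip.state()["tool_pos"]
manip.move_linear([p2[0]-.03,p2[1],.27],rate=.15)
s=manip.state(); print(s["clock"],s["tool_pos"])
W=cams.capture("wrist"); cv2.imwrite("pics/w8.png",W["image"])
S=cams.capture("scene"); cv2.imwrite("pics/s8.png",cv2.resize(S["image"][150:270,270:430],None,fx=5,fy=5))
t=cams.capture("top"); cv2.imwrite("pics/t8.png",t["image"])
u=yv(18.4);v=yv(108.4); T=np.array([.48,.069,0])
for n,w in (("wrist",cloud(W,wristT(s,W))),("scene",cloud(S)),("top",cloud(t))):
    d=w.reshape(-1,3)-T; X=d@u;Y=d@v;z=d[:,2]
    m=(abs(z-.072)<.008)&(abs(X)<.095)&(abs(Y)<.04)
    if m.sum()<30: print(n,m.sum()); continue
    A=np.c_[np.ones(m.sum()),X[m],Y[m]]; co=np.linalg.lstsq(A,z[m],rcond=None)[0]
    print(n,m.sum(),"z",co[0].round(4),"tilt",np.degrees(co[1:]).round(2),"X",np.percentile(X[m],[.5,99.5]).round(4),"Y",np.percentile(Y[m],[.5,99.5]).round(4),cv2.minAreaRect(np.c_[X[m],Y[m]].astype(np.float32)))
E
```

```text
24.725 [0.41406102 0.0563343  0.26851372]
wrist 4551 z 0.0704 tilt [0.18 0.04] X [-0.0745  0.0728] Y [-0.0217  0.0202] ((0.0004545077681541443, -0.0005524158477783203), (0.15079732239246368, 0.04203890636563301), 0.7022122144699097)
scene 325 z 0.0694 tilt [ 0.07 -2.94] X [-0.0744  0.0738] Y [-0.0218  0.0223] ((-0.00011465698480606079, 0.00012322887778282166), (0.14982226490974426, 0.04396472126245499), 1.2893126010894775)
top 828 z 0.0711 tilt [-0.12 -0.3 ] X [-0.0734  0.0734] Y [-0.0216  0.021 ] ((-0.0001257583498954773, -0.000281287357211113), (0.1497361958026886, 0.044317834079265594), 0.7799104452133179)
```

View pics/w8.png

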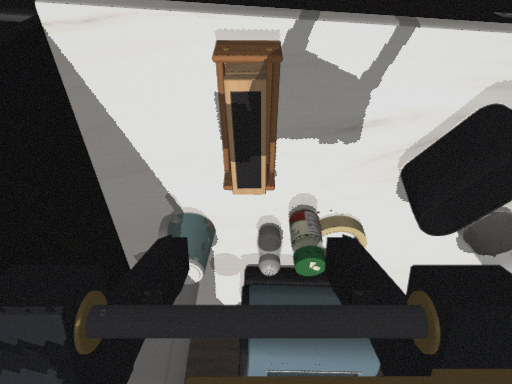

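View pics/s8.png

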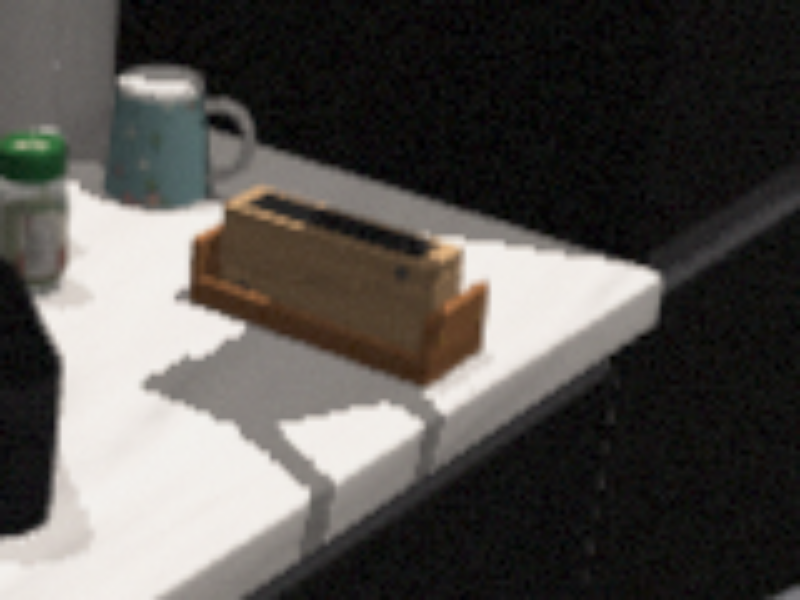

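View pics/t8.png

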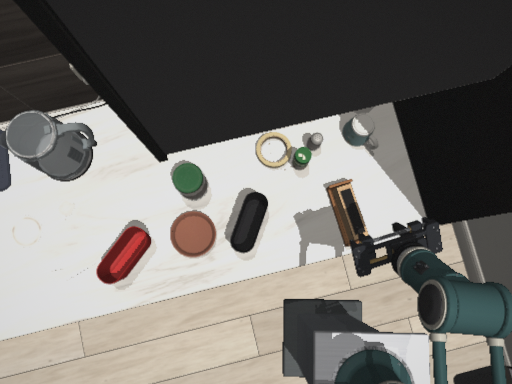

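The pair lies square in the tray with the sole up (scene crop px 340,220), the gripper is clear, and the bystanders haven't moved.

```bash
python3 - <<'E'
from cell import manip,order
print(manip.state()["clock"]); order.close_job(); print(manip.state()["clock"])
E
```

```text
24.875
the job is handed in; nothing more can be done
the job is handed in; nothing more can be done
```

The loose wedge now lies sole up on its mate in the tray, slope on slope and head to tail, and the job was handed in at about 25 s of the 62 s. I lifted it out of the dark caddy and stood it on its head on the free worktop. After letting go, I took it again from the sole side, turned it over, laid it in the tray and backed off.

- **Placement:** in the last wrist and top pictures the wedge was within about 1 mm of mid-tray in both directions. Its yaw was within about 1° and its top level within about 0.3°. The sole height read 70 to 71 mm.
- **Disagreement:** the scene camera read the sole at 69.4 mm and showed a 2.9° sideways tilt. I put that down to few pixels at a grazing view, and it is still inside the 5° limit.
- **Not measured:** the tray wedge is mostly hidden at the end, so its final position was not checked directly. The level top and the height at contact suggest it stayed flat. The bystanders looked unmoved in the before and after top views, judged by eye only.

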